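# Third hand for a lock case at the locksmith's bench

## Task

Take the blue stylus from its stand, zero the jig's push gauge by pressing its small recessed orange button with the stylus tip while nothing pushes on the fence, and put the stylus back upright in its stand. Then set the green lock case flat on the jig's bed, centred on the white line with its flat end (the one without the brass bolt) square to the sprung fence, and press it against the fence until the yellow pointer stands in the green band, never pushing the fence to the end of its travel. Finish while still holding it there with that steady push, ready for the locksmith to drive the screws; leave everything else on the bench where it is.

Things in the scene. Friction and masses are not known exactly. Their poses are not given: they have to be found in the camera images.
- jig: Holding jig, bolted down, turned up to 17 degrees. Origin: on the bench; x = pushing direction (away from the robot, to the fence), y left, z up. Dark steel bed x -85 to +45, y -75 to +75, flat top at z 12 mm. Behind the fence a grey gauge box x 95 to 145, y -60 to +60, top z 50 mm (base plate on to x 155), with display and recessed button. Scale bar: x 48 to 95, y 58 to 78, top z 38 mm.
- bed_centre (a point): Middle of the bed's top face (jig x -20, y 0, z 12 mm), on the white line that runs along the bed at jig y = 0.
- fence (a joint): Travel (m) of the jig's sprung fence along jig +x: 0 = free, at rest; stop at 0.032. Spring 600 N/m (0.6 N per mm, no preload), so the push is 600 x the value. The yellow pointer on it is in the green of the scale (white, green, red) from 0.008 to 0.020 (about 5 to 12 N).
- fence_face (a point): Middle of the working face of the sprung aluminium fence plate (14 mm thick, 90 mm wide, z 14 to 46 mm). The face looks to jig -x (towards the robot); at jig x = 45 mm + fence travel, y = 0, z 27 mm.
- zero_button (a joint): Travel (m) of the recessed spring zero button, 0 = up, 0.005 = fully down (along -z); needs about 0.7 N to start and 4.2 N fully down. Counts as pressed above 0.003.
- button_top (a point): Centre of the orange button's top face (14 mm across), at jig x 120, y -30, z 45 mm when up: 5 mm below the gauge box's top, in a round hole 17 mm across.
- stand: Pale wooden block 60 x 60 x 60 mm, fixed to the bench, with a vertical hole 17 mm across through its middle, mouth chamfered 3 mm. Origin: centre of its underside.
- stand_hole (a point): Centre of the hole's mouth, on the stand's top face (z 60 mm).
- stylus: Stylus, 120 mm long, 50 g, upright in the stand, tip down. Origin: at the tip; z runs up to the handle's end. Steel tip 7 mm across (z 0 to 30), shaft 9 mm (to z 50), black collar 26 mm (z 50 to 54), round blue handle 14 mm (z 54 to 120). In the stand the collar rests on the stand's top, so the origin is 10 mm above the bench.
- stylus_tip (a point): The stylus's working tip (its origin).
- stylus_handle (a point): On the stylus's axis, middle of the handle, 88 mm above the tip.
- lock_case: Green rim-lock case, 80 mm (x) x 54 mm (y) x 30 mm (z), about 0.3 kg, lying flat on the bench, round brass keyway on top. A brass bolt (18 mm wide) sticks out 14 mm from its -x end; its +x end is flat and goes against the fence. Origin: centre of the underside of the 80 x 54 block. Its +x points roughly away from the robot (within 30 degrees).
- case_flat_end (a point): Middle of the case's flat +x end, 40 mm from its origin, 15 mm above its underside.
- padlock_brass: Bystander: brass padlock, about 65 x 44 x 20 mm, lying flat. Origin: underside of the body.
- padlock_steel: Bystander: steel padlock, about 70 x 44 x 20 mm, lying flat. Origin: underside of the body.
- key_ring: Bystander: ring of four keys, about 110 mm long, 5 mm high. Origin: centre of the ring.
- screwdriver: Bystander: screwdriver with yellow handle, lying. Origin: its underside, mid-length.
- oil_bottle: Bystander: white oil bottle, 52 mm across, 130 mm high, red cap. Origin: centre of its underside.
- file: Bystander: flat file with wooden handle, about 240 mm long, 16 mm high. Origin: on its underside, near mid-length.
- screw_cup: Bystander: steel cup, 72 mm across, 45 mm high. Origin: centre of its underside.
There are look-alikes about, which are no part of the job. What is shaped like the stylus but red is not meant.

How it is judged:
By the outcome, as a careful person would: the job done as asked, in the order asked, and still so for the second after the job is handed in, while the arm keeps its last pose, push and grip.
It also fails if it takes over 69 s, if anything falls off the work surface, if the arm or the gripper's body presses on something with over 40 N, if the wrist force passes 120 N, or if a joint passes its speed limit or range.

## Robot

A 6-joint arm with a two-finger parallel gripper is mounted at the origin on the work surface. World frame = base frame: x ahead of the robot, y to its left, z up, the work surface at z = 0. Lengths are in mm, angles in rad, forces in N, time in s.
With the tool pointing down it reaches from about 300 to 750 mm from the base axis. Payload 8.5 kg.
Tool frame: the origin (TCP) lies midway between the tips of the shut fingers; the grasp point (between the pads) lies 19 mm behind it; z points along the fingers, x is the direction in which the jaws open and shut, and the axes are right-handed (so a half turn about z gives the same grasp; the last joint's range is limited). The gripper opens to 85 mm and grips with 20 to 120 N. Pads are 22 mm wide; open, the fingers measure 114 mm over their backs; the gripper's body (76 mm by 85 mm) begins 54 mm behind the grasp point. The pads swing forward as they close: fully open they stand 13 mm farther back than shut.
Start: joints at [0.938, 0.381, 1.297, -0, 1.464, -0.215], TCP at [223.152, 502.676, 231.322] pointing down, gripper open.
Joint ranges: [-3.11, 3.11], [-0.89, 2.33], [0.22, 2.48], [-1.42, 4.56], [0.17, 2.85], [-2.88, 2.88]. Speed limits (rad/s): [2.39, 2.39, 3.14, 3.14, 3.14, 3.14].

## Interface

Orientations are given as a unit quaternion [w, x, y, z].
In Python, from bench import env, get_image gives the robot as it stands. The module is installed in compiled form; this text tells all that it offers.
- The arm moves only by the tool drive_tool, never from a script. Its argument "deltas" is a list that holds one entry, the list of rows, each a list of 7 numbers: the shift along the world's x, y, z in units of 25 mm (1.0 is 25 mm), then the turn, a rotation vector about the world's x, y, z in rad, then the finger opening in mm, from 0 to 85.4. In form: [[[x, y, z, rx, ry, rz, gripper], ...]]. A call has 1 to 8 rows; each row is the pose to reach, as a shift and turn from the pose commanded when the call began; what a row does not reach only later rows make up. A row lasts 1/8 s, in which the tool goes at most 62.5 mm and 10.7 degrees, less where a joint would pass 70% of its speed; a pose out of reach is approached as far as the arm can. A call with a gripper value outside its range is refused whole. The fingers move at their own pace and stop on an object; the grip force is fixed at half the most. Time passes only in rows, so rows that repeat a pose let the fingers close. It gives the time, the measured TCP pose, the force and the opening at its end, in the units of the state.
- env.get_obs(): the state, without advancing time (a new reading comes with each control period).
- get_image(name): name is "scene" or "top" or "wrist"; returns a dict with "color" (384x512x3 uint8, blue, green, red), "camera_matrix" (3x3 intrinsics, pixels), "position" and "rotation" of the camera in the world; the wrist camera has in their place "tool_from_camera" (4x4, takes a point from camera to tool coordinates, whose origin is the TCP and whose axes are the tool frame's). Camera axes: x right, y down, z forward; pixel columns grow to the right and rows downward; lengths in mm; the calibration is good to about 2 mm. A picture is of the moment at which its call begins: read the wrist's pose just before it. There is no depth.
- env.job_done(): hands the job in, once; it reports no verdict.
The state is a dict: "t": time; "joint_pos": joint angles; "qvel": joint speeds; "joint_efforts": joint torques, N m; "eef_pos": TCP position; "orientation": TCP orientation; "contact_force": force on the tool from outside, world axes, zero at the start; "moment": the same for the moment, N m; "width": finger opening in mm.
Only numpy, scipy, OpenCV 4.12 (cv2) and the standard library are available. Lean on these libraries where they do the work, as an engineer would, in place of code of your own. Each camera call takes 0.05 s, during which the arm holds its last target.

## Working session

There is one attempt and no reset: what is moved stays moved. The work goes in short steps, Python scripts to look and compute and a tool call to move; the robot and the scene stay as the last step left them, time stands still between calls to the robot, and variables do not carry over. Pictures are saved under pics/ and viewed, and the job is handed in when it is done.

Besides the shell and the picture viewer there is one more tool, called after "Call:" as name(argument=value, ...), one argument or row to a line, values as JSON. drive_tool: Moves the arm, as the interface text tells. Its arguments: {"type":"object","properties":{"deltas":{"type":"array"}},"required":["deltas"]}

```bash
mkdir -p pics; cat > h.py <<'E'
from bench import env,get_image
import numpy as np,cv2
from scipy.spatial.transform import Rotation as R
def save(name,out):
    o=env.get_obs(); im=get_image(name); cv2.imwrite('pics/'+out,im['color'])
    import pickle; pickle.dump((o,im),open('pics/'+out+'.pkl','wb')); return o,im
def load(out):
    import pickle; return pickle.load(open('pics/'+out+'.pkl','rb'))
def campose(o,im):
    if 'position' in im: return np.array(im['rotation']).reshape(3,3) if np.array(im['rotation']).size==9 else R.from_quat(np.roll(im['rotation'],-1)).as_matrix(), np.array(im['position'])
    q=o['orientation']; Rt=R.from_quat([q[1],q[2],q[3],q[0]]).as_matrix(); T=np.array(im['tool_from_camera'])
    return Rt@T[:3,:3], Rt@T[:3,3]+np.array(o['eef_pos'])
def px2w(out,pts,z):
    o,im=load(out); Rc,p=campose(o,im); K=np.array(im['camera_matrix'])
    r=[]
    zs=np.broadcast_to(z,(len(pts),))
    for (u,v),zz in zip(pts,zs):
        d=Rc@np.linalg.solve(K,[u,v,1]); r.append(p+d*(zz-p[2])/d[2])
    return np.array(r)
def w2px(out,P):
    o,im=load(out); Rc,p=campose(o,im); K=np.array(im['camera_matrix'])
    c=(np.atleast_2d(P)-p)@Rc; q=c@K.T; return q[:,:2]/q[:,2:]
def crop(out,x0,y0,w,h,s,new):
    _,im=load(out); c=im['color'][y0:y0+h,x0:x0+w]; cv2.imwrite('pics/'+new,cv2.resize(c,None,fx=s,fy=s,interpolation=cv2.INTER_CUBIC))
E
python3 - <<'E'
from h import *
for n in ['scene','top','wrist']:
    o,im=save(n,n+'0.png'); print(n,{k:(np.array(v).round(3).tolist()) for k,v in im.items() if k!='color'})
print(o)
E
```

```text
scene {'camera_matrix': [[348.637, 0.0, 255.096], [0.0, 348.637, 185.433], [0.0, 0.0, 1.0]], 'position': [1164.425, 604.427, 636.975], 'rotation': [-0.187, 0.325, 0.818, -0.437]}
top {'camera_matrix': [[402.966, 0.0, 256.643], [0.0, 402.966, 194.933], [0.0, 0.0, 1.0]], 'position': [358.554, -28.898, 1205.434], 'rotation': [0.056, -0.699, 0.711, -0.059]}
wrist {'camera_matrix': [[346.22, 0.0, 253.432], [0.0, 346.22, 191.902], [0.0, 0.0, 1.0]], 'tool_from_camera': [[1.0, 0.001, 0.0, 0.182], [-0.001, 0.953, 0.303, -77.182], [0.0, -0.303, 0.953, -142.388], [0.0, 0.0, 0.0, 1.0]]}
{'t': 0.1, 'joint_pos': array([ 9.37721975e-01,  3.81136934e-01,  1.29810867e+00, -8.67277648e-06,
        1.46362676e+00, -2.15266513e-01]), 'qvel': array([ 0.00019575, -0.00100571, -0.00309653, -0.00019077, -0.00075111,
        0.00016898]), 'joint_efforts': array([ 3.15055113e-03, -4.49219263e+01, -2.31655419e+01, -1.85297372e-04,
        3.57320445e-03, -2.01601279e-05]), 'eef_pos': array([223.00435744, 502.49077029, 230.79479635]), 'orientation': array([ 2.30172275e-04,  8.38378318e-01,  5.45088421e-01, -5.97036920e-04]), 'contact_force': array([ 0.09041228,  0.12817745, -0.15505751]), 'moment': array([-0.03762989, -0.02079318,  0.04144613]), 'width': 84.99791340140968}
```

View pics/scene0.png

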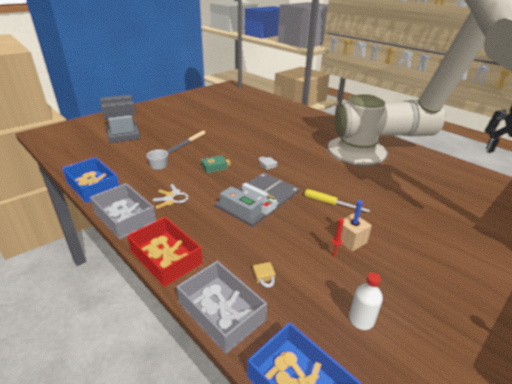

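View pics/top0.png

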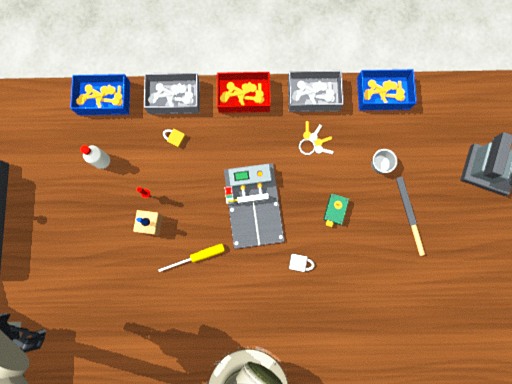

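View pics/wrist0.png

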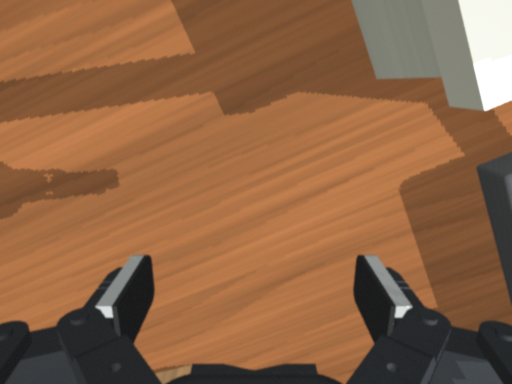

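The top view shows the jig around (254,205), stand with blue stylus (146,222), red look-alike at (144,192) and green case (336,210) with its bolt towards lower left. I'll zoom in next.

```bash
python3 - <<'E'
from h import *
crop('top0.png',215,155,80,100,6,'c_jig.png')
crop('top0.png',115,175,70,70,8,'c_st.png')
crop('top0.png',305,180,60,60,9,'c_case.png')
E
```

```text
(no output)
```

View pics/c_jig.png

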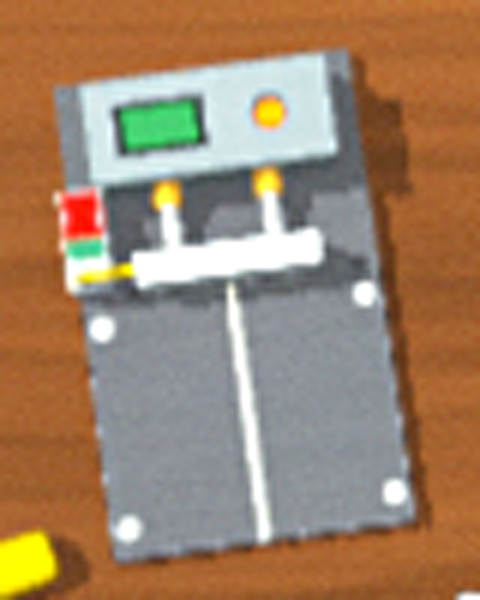

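View pics/c_st.png

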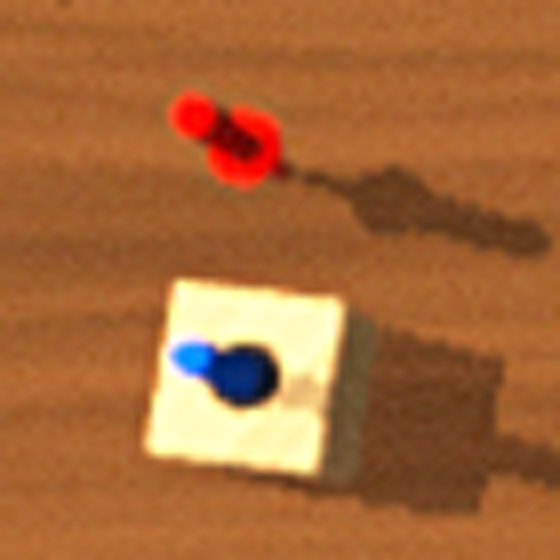

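View pics/c_case.png

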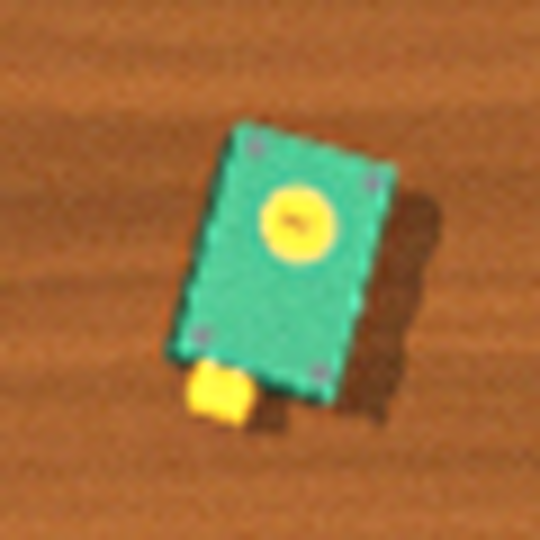

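```bash
python3 - <<'E'
from h import *
def P(x0,y0,s,pts,z): return px2w('top0.png',[(x0+(a+.5)/s-.5,y0+(b+.5)/s-.5) for a,b in pts],z).round(1)
print('line',P(215,155,6,[(264,540),(232,285)],12))
print('bedcorn',P(215,155,6,[(115,560),(413,520)],12))
print('button',P(215,155,6,[(269,111)],45))
print('boxtop',P(215,155,6,[(82,88),(327,54),(337,155),(92,187)],50))
s=P(115,175,8,[(175,280),(345,298),(322,473),(147,455)],60);print('stand',s,s.mean(0))
print('collar',P(115,175,8,[(243,375)],64),'htop',P(115,175,8,[(190,357)],130))
c=P(305,180,9,[(238,122),(396,166),(333,403),(178,355)],30);print('case',c,c.mean(0))
d=c[0]-c[3],c[1]-c[2],c[0]-c[1],c[3]-c[2]
for v in d: print(np.degrees(np.arctan2(v[1],v[0])),np.linalg.norm(v))
print('red',P(115,175,8,[(243,145)],64),P(115,175,8,[(192,115)],130))
o=env.get_obs();Rt=R.from_quat(np.roll(o['orientation'],-1)).as_matrix();print(Rt.round(3))
E
```

```text
line [[406.4 -38.6  12. ]
 [533.  -25.   12. ]]
bedcorn [[ 398.    34.5   12. ]
 [ 414.9 -112.    12. ]]
button [[614.2 -44.7  45. ]]
boxtop [[626.1  46.7  50. ]
 [641.2 -73.6  50. ]
 [590.6 -77.3  50. ]
 [576.8  42.1  50. ]]
stand [[510.2 309.4  60. ]
 [502.6 248.5  60. ]
 [440.3 255.2  60. ]
 [447.8 317.4  60. ]] [475.225 282.625  60.   ]
collar [[475.2 283.   64. ]] htop [[474.8 282.9 130. ]]
case [[ 553.2 -255.6   30. ]
 [ 537.7 -306.8   30. ]
 [ 460.2 -282.    30. ]
 [ 476.7 -232.4   30. ]] [ 506.95 -269.2    30.  ]
-16.870870186989094 79.94054040347744
-17.744671625056927 81.37130944012152
73.15713191048732 53.49476609912414
71.59971286644486 52.27245928785061
red [[558.  285.3  64. ]] [[557.1 284.7 130. ]]
[[ 0.406  0.914 -0.001]
 [ 0.914 -0.406 -0.001]
 [-0.001 -0.    -1.   ]]
```

Call:
drive_tool(
  deltas=[
    [[1.6, -1.4, 0, 0, 0, 0.1, 85], [3.2, -2.8, 0, 0, 0, 0.2, 85], [5, -4.4, 0, 0, 0, 0.3, 85], [6.8, -6, 0, 0, 0, 0.42, 85], [8.4, -7.4, 0, 0, 0, 0.42, 85], [10, -8.8, 0, 0, 0, 0.42, 85], [10, -8.8, 0, 0, 0, 0.42, 85], [10, -8.8, 0, 0, 0, 0.42, 85]],
  ],
)

```text
t: 1.15
eef_pos: [472.7, 282.8, 231.1]
orientation: [-0.0, 0.706, 0.708, -0.0]
contact_force: [-0.5, -0.1, -0.5]
width: 85.1
```

```bash
python3 - <<'E'
from h import *
o,im=save('wrist','w1.png'); print(o['t'],o['eef_pos'],o['contact_force']); print(R.from_quat(np.roll(o['orientation'],-1)).as_matrix().round(3))
print(w2px('w1.png',[[475,283,130],[475,283,64],[558,285,130]]))
E
```

```text
1.15 [472.74535692 282.828519   231.07416298] [-0.47819911 -0.09508973 -0.46511718]
[[-0.002  1.    -0.001]
 [ 1.     0.002 -0.   ]
 [-0.    -0.001 -1.   ]]
[[253.56117498 194.73616074]
 [253.56163951 172.56914571]
 [255.71948931 291.94456535]]
```

View pics/w1.png

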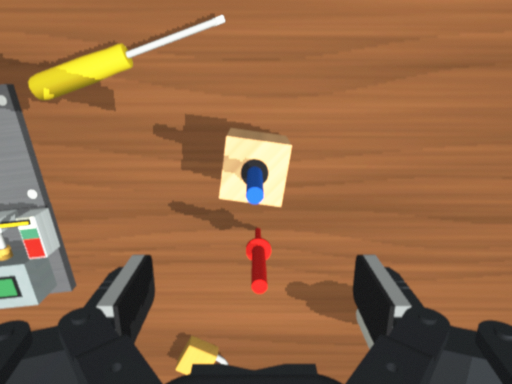

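The stylus top is at (256,197) and its collar at (255,173), close to the prediction. The red one is well clear. I'll zoom to refine.

```bash
python3 - <<'E'
from h import *
crop('w1.png',205,115,100,100,6,'c_w1.png')
E
```

```text
(no output)
```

View pics/c_w1.png

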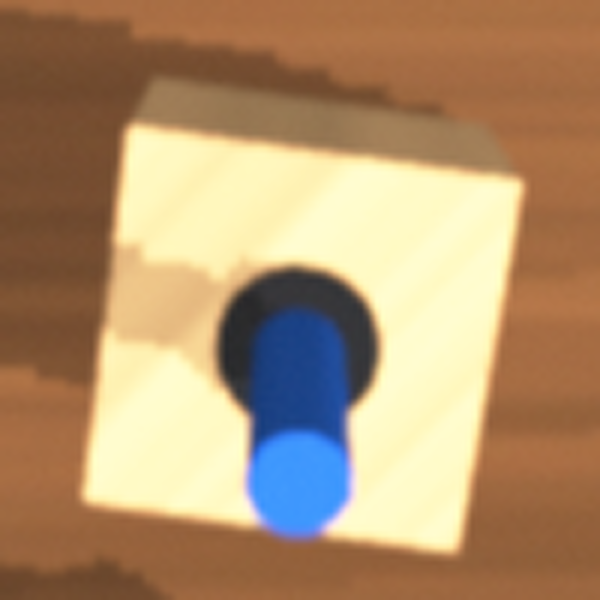

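```bash
python3 - <<'E'
from h import *
f=lambda pts,z: px2w('w1.png',[(205+(a+.5)/6-.5,115+(b+.5)/6-.5) for a,b in pts],z).round(1)
print(f([(300,483)],130),f([(298,346)],64))
s=f([(128,124),(524,180),(460,552),(85,502)],60);print(s,s.mean(0))
E
```

```text
[[475.3 283.8 130. ]] [[474.7 283.6  64. ]]
[[441.4 257.9  60. ]
 [449.7 317.8  60. ]
 [509.7 309.8  60. ]
 [501.4 249.8  60. ]] [475.55  283.825  60.   ]
```

Call:
drive_tool(
  deltas=[
    [[0.1, 0.03, -1.5, 0, 0, 0, 85], [0.1, 0.03, -3, 0, 0, 0, 60], [0.1, 0.03, -4.5, 0, 0, 0, 45], [0.1, 0.03, -5.5, 0, 0, 0, 40], [0.1, 0.03, -6.0, 0, 0, 0, 40], [0.1, 0.03, -6.0, 0, 0, 0, 30], [0.1, 0.03, -6.0, 0, 0, 0, 10], [0.1, 0.03, -6.0, 0, 0, 0, 5]],
  ],
)

```text
t: 2.2
eef_pos: [476.1, 283.8, 82.5]
orientation: [0.0, 0.706, 0.708, 0.001]
contact_force: [0.2, 0.9, 4.9]
width: 12.4
```

Call:
drive_tool(
  deltas=[
    [[0, 0, 0, 0, 0, 0, 5], [0, 0, 0, 0, 0, 0, 5], [0, 0, 0, 0, 0, 0, 5], [0, 0, 0, 0, 0, 0, 5]],
  ],
)

```text
t: 2.7
eef_pos: [476.1, 283.8, 82.5]
orientation: [0.0, 0.706, 0.708, 0.001]
contact_force: [-1.4, 0.6, 6.7]
width: 12.6
```

```bash
python3 - <<'E'
from h import *
o,im=save('wrist','w2.png'); print(o['t'],o['eef_pos'],o['contact_force'],o['width'])
E
```

```text
2.7 [476.13953687 283.7808194   82.4558423 ] [-1.39738337  0.61614199  6.73891796] 12.579782377562465
```

View pics/w2.png

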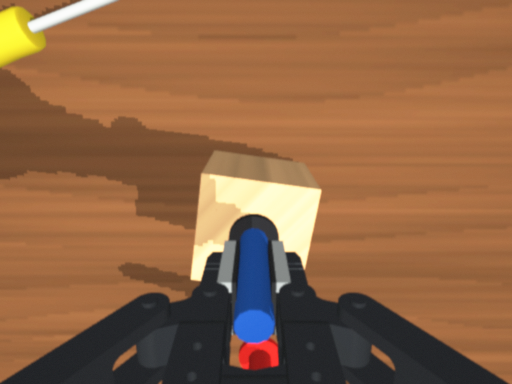

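Call:
drive_tool(
  deltas=[
    [[0, 0, 1, 0, 0, 0, 5], [0, 0, 2.4, 0, 0, 0, 5], [0, 0, 4.2, 0, 0, 0, 5], [0, 0, 4.2, 0, 0, 0, 5], [0, 0, 4.2, 0, 0, 0, 5]],
  ],
)

```text
t: 3.38
eef_pos: [475.2, 283.2, 185.7]
orientation: [-0.0, 0.706, 0.708, -0.0]
contact_force: [-0.0, -0.1, -0.5]
width: 12.3
```

```bash
python3 - <<'E'
from h import *
o,im=save('wrist','w3.png'); print(o['t'],o['eef_pos'],o['contact_force'],o['width'])
o,im=save('scene','s3.png'); crop('s3.png',290,130,130,130,5,'c_s3.png')
E
```

```text
3.375 [475.24818754 283.22830839 185.71834438] [-0.00828577 -0.08689404 -0.49491399] 12.254721016589407
```

View pics/w3.png

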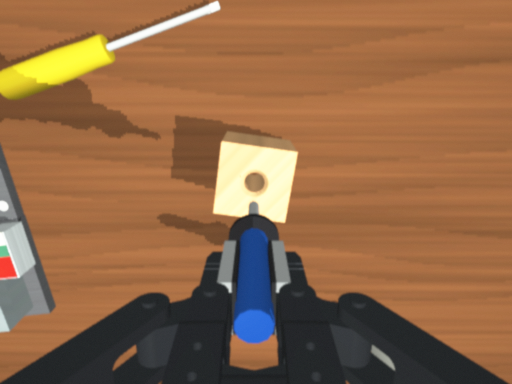

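View pics/c_s3.png

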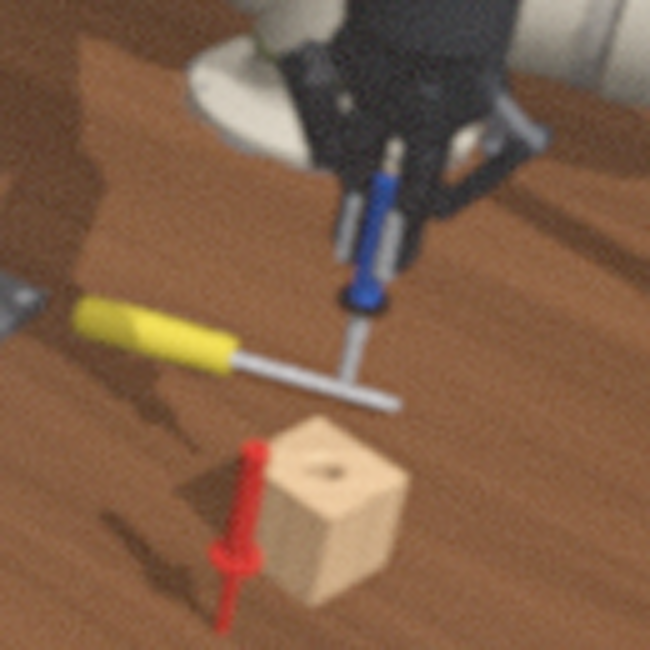

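Call:
drive_tool(
  deltas=[
    [[0.3, -1, 0, 0, 0, 0, 5], [0.9, -3, 0, 0, 0, 0, 5], [1.8, -5, 0, 0, 0, 0, 5], [2.8, -7, 0, 0, 0, 0, 5], [3.8, -9, 0, 0, 0, 0, 5], [4.7, -11, 0, 0, 0, 0, 5], [5.3, -12.5, 0, 0, 0, 0, 5], [5.5, -13.1, 0, 0, 0, 0, 5]],
  ],
)

```text
t: 4.47
eef_pos: [613.3, -46.0, 184.8]
orientation: [-0.001, 0.707, 0.707, -0.001]
contact_force: [-0.4, 1.1, 0.3]
width: 12.5
```

Call:
drive_tool(
  deltas=[
    [[0, 0, -0.8, 0, 0, 0, 5], [0, 0, -0.8, 0, 0, 0, 5], [0, 0, -0.8, 0, 0, 0, 5]],
  ],
)

```text
t: 4.85
eef_pos: [613.1, -43.3, 166.8]
orientation: [0.0, 0.706, 0.708, 0.0]
contact_force: [-0.5, 0.1, -0.4]
width: 12.4
```

```bash
python3 - <<'E'
from h import *
o,im=save('wrist','w4.png'); print(o['t'],o['eef_pos'],o['contact_force'],o['width'])
print(w2px('w4.png',[np.array(o['eef_pos'])-[0,0,72.5]]))
print(w2px('w3.png',[np.array(load('w3.png')[0]['eef_pos'])-[0,0,72.5]]))
crop('w4.png',130,60,260,200,3,'c_w4.png')
E
```

```text
4.85 [613.13721598 -43.32077926 166.75500049] [-0.49404233  0.08550558 -0.37703863] 12.38432323685305
[[253.30261776 204.79545324]]
[[253.35387533 204.90995948]]
```

View pics/c_w4.png

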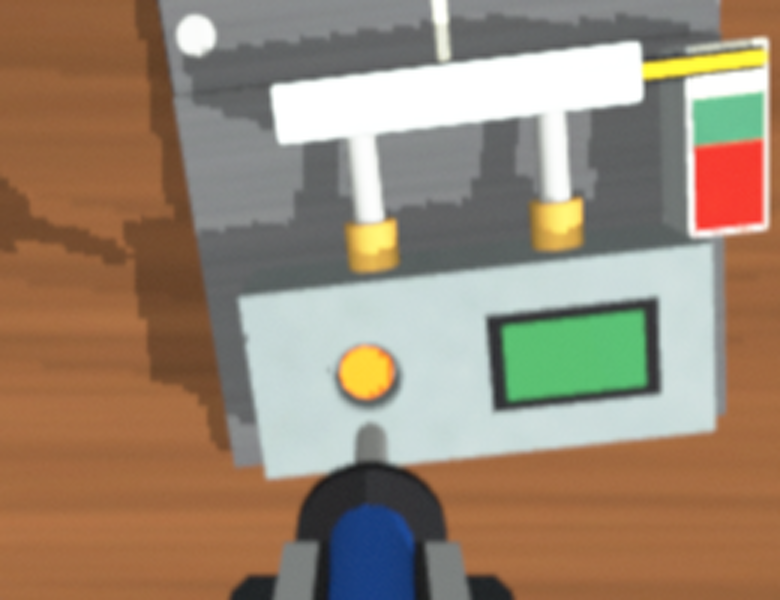

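```bash
python3 - <<'E'
from h import *
f=lambda pts,z: px2w('w4.png',[(130+(a+.5)/3-.5,60+(b+.5)/3-.5) for a,b in pts],z).round(1)
print('button',f([(367,372)],45),'hole',f([(367.5,375)],50))
b=f([(240,297),(266,478),(716,431),(716,243)],50); print('box',b)
print('fence top',f([(272,87),(640,42),(643,102),(280,144)],46))
print('line',f([(447,60),(438,0)],12))
print('scale',f([(769,40),(769,230),(695,236)],38),'green',f([(692,103),(764,95),(692,144),(764,139)],38),'ptr',f([(760,57)],40))
for i,j in((0,3),(1,2)):
    d=b[j]-b[i];print(np.degrees(np.arctan2(d[1],d[0]))-90)
E
```

```text
button [[613.  -44.4  45. ]] hole [[612.4 -44.2  50. ]]
box [[591.8 -76.7  50. ]
 [641.3 -71.4  50. ]
 [627.4  48.   50. ]
 [577.6  42.8  50. ]]
fence top [[540.7 -67.7  46. ]
 [530.   20.8  46. ]
 [543.9  22.7  46. ]
 [554.2 -66.   46. ]]
line [[534.1 -23.   12. ]
 [518.9 -25.8  12. ]]
scale [[529.3  54.6  38. ]
 [576.1  60.2  38. ]
 [577.7  41.1  38. ]] green [[544.3  37.1  38. ]
 [542.3  54.9  38. ]
 [554.3  38.   38. ]
 [553.   56.2  38. ]] ptr [[533.3  52.2  40. ]]
6.776592382595311
6.64022202436982
```

Call:
drive_tool(
  deltas=[
    [[0, -0.04, -0.8, 0, 0, 0, 5], [0, -0.04, -1.6, 0, 0, 0, 5], [0, -0.04, -1.6, 0, 0, 0, 5], [0, -0.04, -1.6, 0, 0, 0, 5]],
  ],
)

```text
t: 5.4
eef_pos: [613.6, -45.0, 127.6]
orientation: [0.001, 0.706, 0.708, 0.0]
contact_force: [0.1, -1.0, 0.1]
width: 12.6
```

```bash
python3 - <<'E'
from h import *
o,im=save('wrist','w5.png'); print(o['t'],o['eef_pos'],o['contact_force'],o['width'])
crop('w5.png',170,110,180,140,4,'c_w5.png')
E
```

```text
5.4 [613.64492702 -44.96968313 127.5546454 ] [ 0.14668307 -1.03716489  0.11576406] 12.638254878406324
```

View pics/c_w5.png

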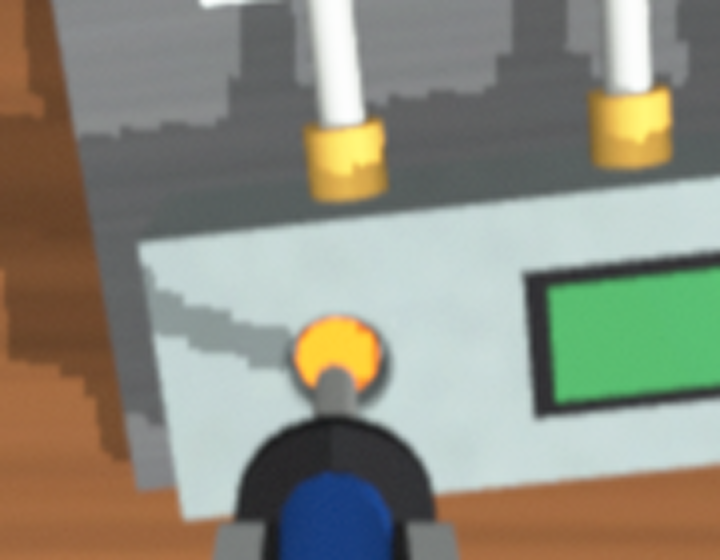

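Call:
drive_tool(
  deltas=[
    [[0, 0.02, -0.3, 0, 0, 0, 5], [0, 0.02, -0.45, 0, 0, 0, 5], [0, 0.02, -0.55, 0, 0, 0, 5], [0, 0.02, -0.55, 0, 0, 0, 5]],
  ],
)

```text
t: 5.95
eef_pos: [613.3, -44.6, 112.8]
orientation: [0.0, 0.706, 0.708, 0.0]
contact_force: [-0.3, 0.1, 4.3]
width: 12.7
```

```bash
python3 - <<'E'
from h import *
for i in range(3):
    o,im=save('wrist','w6.png'); print(o['t'],o['eef_pos'],o['contact_force'],o['width'])
crop('w6.png',170,110,180,140,4,'c_w6.png')
E
```

```text
5.95 [613.32902639 -44.56678428 112.80194355] [-0.25955995  0.12307206  4.28527484] 12.706611954000627
6.0 [613.33686404 -44.5600206  112.90566744] [0.13441826 0.51996393 3.61470035] 12.587789460884279
6.05 [613.30052426 -44.54699253 112.91829221] [-0.09889505  0.57914136  3.01796635] 12.292080063689681
```

View pics/c_w6.png

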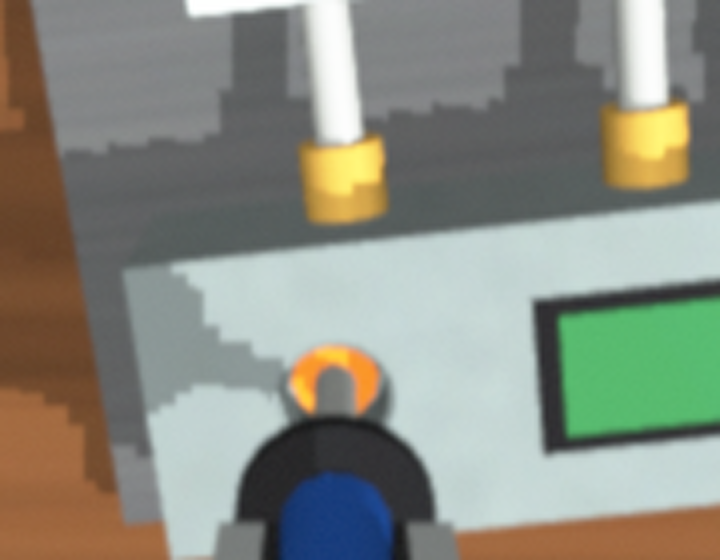

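The tip is centred in the button hole at about 3.5 N. I'll push to the button's end stop to be sure, then lift.

Call:
drive_tool(
  deltas=[
    [[0, 0, -0.1, 0, 0, 0, 5], [0, 0, -0.14, 0, 0, 0, 5], [0, 0, -0.14, 0, 0, 0, 5], [0, 0, -0.14, 0, 0, 0, 5]],
  ],
)

```text
t: 6.6
eef_pos: [613.9, -44.6, 111.5]
orientation: [0.002, 0.706, 0.708, 0.001]
contact_force: [-2.9, 1.3, 17.2]
width: 12.7
```

```bash
python3 - <<'E'
from h import *
for i in range(2):
    o,im=save('wrist','w7.png'); print(o['t'],o['eef_pos'],o['contact_force'],o['width'])
crop('w7.png',170,110,180,140,4,'c_w7.png')
E
```

```text
6.6 [613.9127004  -44.6427293  111.45532703] [-2.85599354  1.32856413 17.20093505] 12.699648311605099
6.65 [613.8992967  -44.64727974 111.49003707] [-2.16993514  2.08175266 18.45944132] 12.192932484739478
```

View pics/c_w7.png

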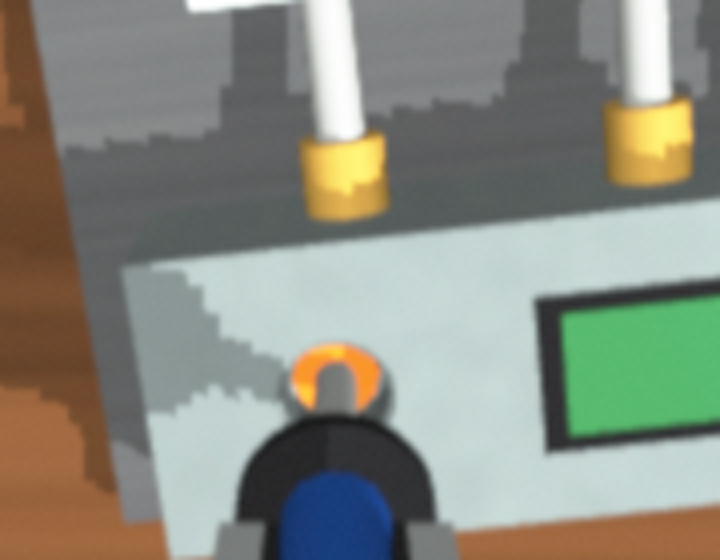

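The button bottomed out at 17 N. Lifting now, then returning to the stand.

Call:
drive_tool(
  deltas=[
    [[0, 0, 1, 0, 0, 0, 5], [0, 0, 3, 0, 0, 0, 5], [-0.2, 0.8, 3, 0, 0, 0, 5], [-0.8, 2.5, 3, 0, 0, 0, 5], [-1.6, 4.5, 3, 0, 0, 0, 5], [-2.6, 6.5, 3, 0, 0, 0, 5], [-3.6, 8.5, 3, 0, 0, 0, 5], [-4.4, 10.5, 3, 0, 0, 0, 5]],
  ],
)

```text
t: 7.7
eef_pos: [501.2, 219.6, 183.0]
orientation: [-0.001, 0.706, 0.708, -0.001]
contact_force: [0.8, 0.6, -0.4]
width: 12.1
```

Call:
drive_tool(
  deltas=[
    [[-0.7, 1.5, 0, 0, 0, 0, 5], [-1.14, 2.6, 0, 0, 0, 0, 5], [-1.14, 2.6, 0, 0, 0, 0, 5], [-1.14, 2.6, 0, 0, 0, 0, 5]],
  ],
)

```text
t: 8.2
eef_pos: [474.4, 282.5, 183.3]
orientation: [-0.0, 0.706, 0.708, -0.001]
contact_force: [0.0, -0.3, -1.6]
width: 12.6
```

```bash
python3 - <<'E'
from h import *
o,im=save('wrist','w8.png'); print(o['t'],o['eef_pos'],o['contact_force'],o['width'])
print(w2px('w8.png',[np.array(o['eef_pos'])-[0,0,72.5]]))
crop('w8.png',170,110,180,140,4,'c_w8.png')
E
```

```text
8.2 [474.43302626 282.51398798 183.33524045] [ 0.00633282 -0.34158207 -1.57385947] 12.62937678882727
[[253.38876801 204.93270166]]
```

View pics/c_w8.png

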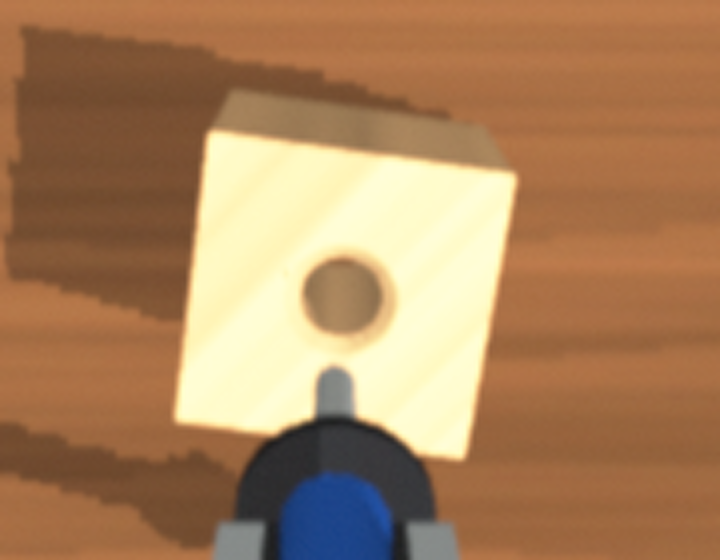

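Call:
drive_tool(
  deltas=[
    [[0.04, 0.05, -0.7, 0, 0, 0, 5], [0.04, 0.05, -1.5, 0, 0, 0, 5], [0.04, 0.05, -1.9, 0, 0, 0, 5], [0.04, 0.05, -2.3, 0, 0, 0, 5], [0.04, 0.05, -2.7, 0, 0, 0, 5], [0.04, 0.05, -2.7, 0, 0, 0, 5]],
  ],
)

```text
t: 9.0
eef_pos: [475.5, 284.0, 116.0]
orientation: [-0.0, 0.706, 0.708, -0.001]
contact_force: [-0.3, 0.0, -0.1]
width: 12.5
```

```bash
python3 - <<'E'
from h import *
o,im=save('wrist','w9.png'); print(o['t'],o['eef_pos'],o['contact_force'],o['width'])
crop('w9.png',150,110,200,140,4,'c_w9.png')
E
```

```text
9.0 [475.45113997 284.02156808 116.01044582] [-0.33965798  0.03227373 -0.14399058] 12.481712341855241
```

View pics/c_w9.png

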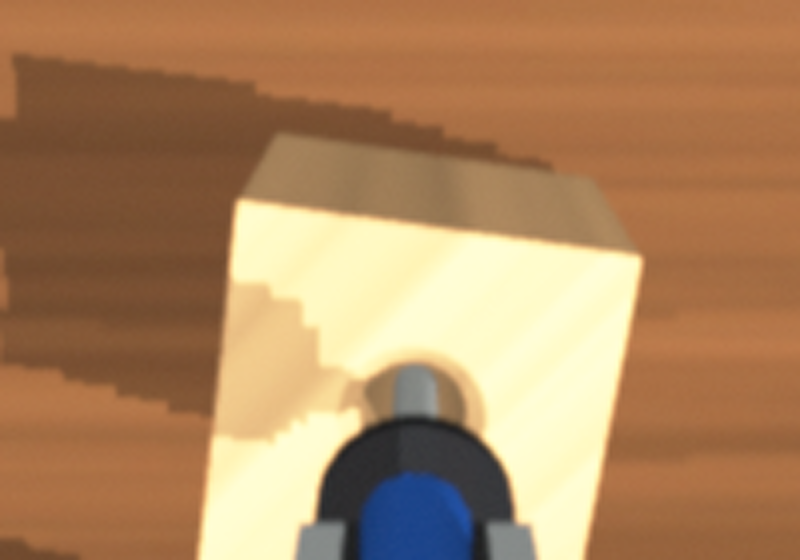

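Call:
drive_tool(
  deltas=[
    [[0, 0, -0.6, 0, 0, 0, 5], [0, 0, -1.2, 0, 0, 0, 5], [0, 0, -1.28, 0, 0, 0, 5], [0, 0, -1.28, 0, 0, 0, 5]],
  ],
)

```text
t: 9.55
eef_pos: [475.7, 284.2, 84.4]
orientation: [-0.0, 0.706, 0.708, -0.0]
contact_force: [-0.6, -0.2, -0.4]
width: 12.1
```

Call:
drive_tool(
  deltas=[
    [[0, 0, -0.04, 0, 0, 0, 20], [0, 0, -0.04, 0, 0, 0, 30], [0, 0, -0.04, 0, 0, 0, 50], [0, 0, -0.04, 0, 0, 0, 60], [0, 0, 1, 0, 0, 0, 70], [0, 0, 3, 0, 0, 0, 85], [0, 0, 5, 0, 0, 0, 85], [0, 0, 6, 0, 0, 0, 85]],
  ],
)

```text
t: 10.55
eef_pos: [476.0, 284.4, 237.5]
orientation: [0.001, 0.706, 0.708, 0.002]
contact_force: [-0.9, 0.2, -0.1]
width: 85.2
```

```bash
python3 - <<'E'
from h import *
o,im=save('wrist','w10.png'); print(o['t'],o['eef_pos'],o['contact_force'],o['width'])
save('scene','s10.png'); crop('s10.png',290,180,130,100,6,'c_s10.png')
E
```

```text
10.55 [476.04810608 284.37189935 237.50821082] [-0.87418064  0.17803882 -0.08608004] 85.20454484555417
```

View pics/w10.png

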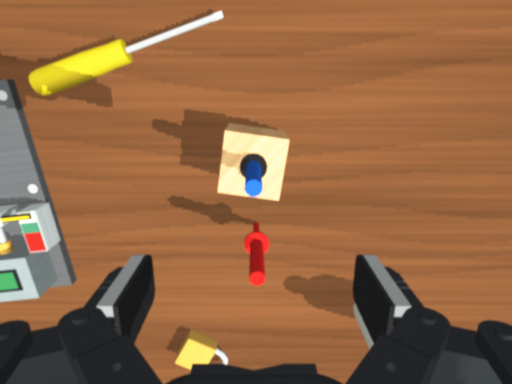

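View pics/c_s10.png

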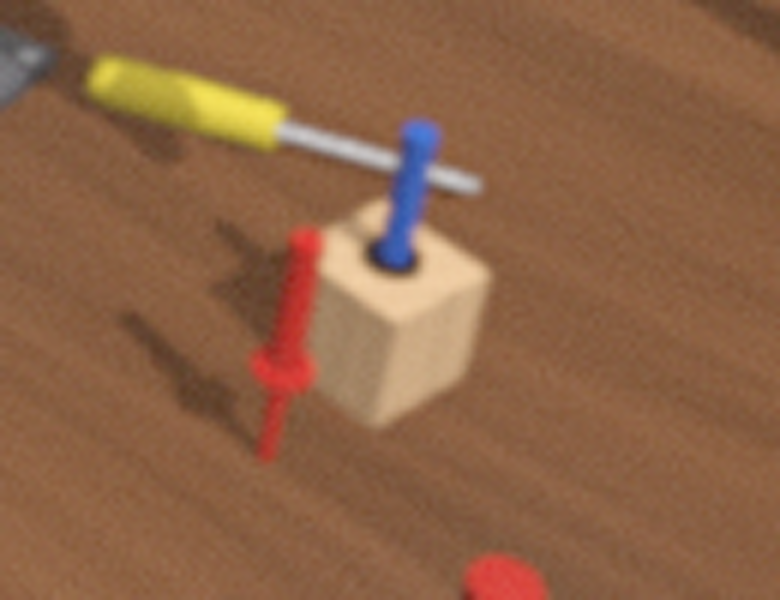

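The stylus is upright in its stand with the collar seated. Next is the case.

Call:
drive_tool(
  deltas=[
    [[0, -1.2, 0, 0, 0, 0, 85], [0, -3.4, 0, 0, 0, 0, 85], [0, -5.8, 0, 0, 0, -0.1, 85], [0.1, -8.2, 0, 0, 0, -0.1, 85], [0.2, -10.6, 0, 0, 0, -0.2, 85], [0.4, -13, 0, 0, 0, -0.2, 85], [0.6, -15.4, 0, 0, 0, -0.3, 85], [0.7, -17.8, 0, 0, 0, -0.3, 85]],
  ],
)

```text
t: 11.65
eef_pos: [492.7, -162.7, 233.2]
orientation: [-0.001, 0.805, 0.594, -0.0]
contact_force: [1.2, 0.3, 0.4]
width: 84.7
```

Call:
drive_tool(
  deltas=[
    [[0.1, -2.2, 0, 0, 0, 0, 85], [0.2, -3.8, 0, 0, 0, 0, 85], [0.2, -4.3, 0, 0, 0, 0, 85], [0.2, -4.3, 0, 0, 0, 0, 85], [0.2, -4.3, 0, 0, 0, 0, 85]],
  ],
)

```text
t: 12.28
eef_pos: [498.2, -266.9, 234.4]
orientation: [-0.0, 0.804, 0.595, 0.0]
contact_force: [0.2, 0.4, -0.4]
width: 85.5
```

```bash
python3 - <<'E'
from h import *
o,im=save('wrist','w11.png'); print(o['t'],o['eef_pos'],o['contact_force'],o['width'])
print(R.from_quat(np.roll(o['orientation'],-1)).as_matrix().round(3))
crop('w11.png',160,70,200,160,4,'c_w11.png')
E
```

```text
12.275 [ 498.18541175 -266.91855372  234.39577682] [ 0.17054405  0.40131514 -0.44852132] 85.45567942355342
[[ 0.292  0.956 -0.   ]
 [ 0.956 -0.292  0.001]
 [ 0.001 -0.001 -1.   ]]
```

View pics/c_w11.png

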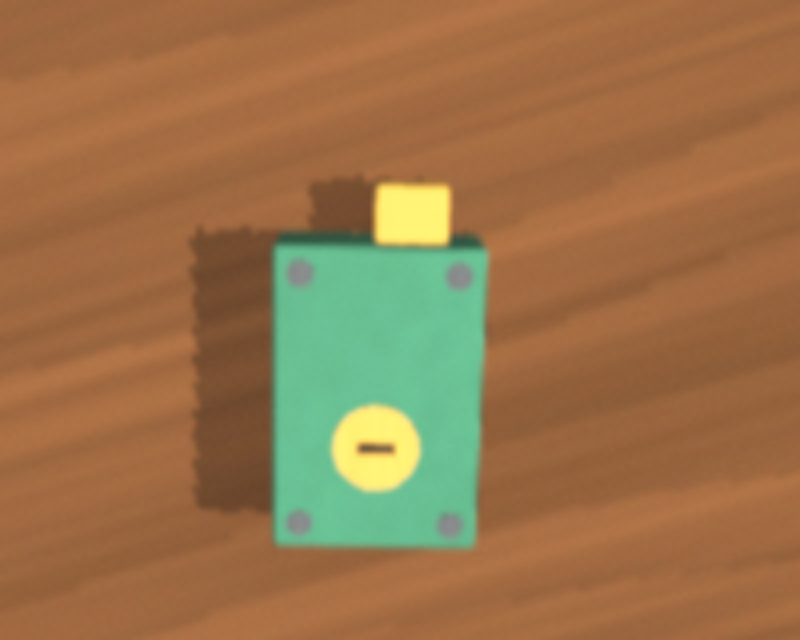

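View pics/w11.png

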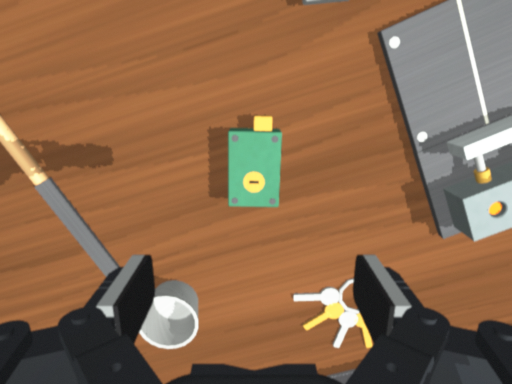

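```bash
python3 - <<'E'
from h import *
f=lambda pts,z: px2w('w11.png',[(160+(a+.5)/4-.5,70+(b+.5)/4-.5) for a,b in pts],z).round(1)
c=f([(275,243),(488,247),(477,547),(276,547)],30);print(c,c.mean(0))
for i,j in((0,3),(1,2),(0,1),(3,2)):
    d=c[j]-c[i];print(np.degrees(np.arctan2(d[1],d[0])),np.linalg.norm(d))
print(f([(376,449)],30),f([(413,185),(413,244)],22))
print(px2w('w11.png',[(254,280),(198,300),(357,278)],10))
E
```

```text
[[ 461.  -281.4   30. ]
 [ 477.4 -231.    30. ]
 [ 553.  -255.1   30. ]
 [ 537.4 -306.2   30. ]] [ 507.2   -268.425   30.   ]
-17.983810276134744 80.3243425120928
-17.681400912883856 79.34840893174861
71.97527647876154 53.00113206338141
73.02342088520471 53.42817608715461
[[ 519.2 -272.9   30. ]] [[ 458.2 -244.6   22. ]
 [ 472.3 -248.7   22. ]]
[[ 642.78711965 -310.00372815   10.        ]
 [ 649.58252692 -384.26402503   10.        ]
 [ 676.38064672 -190.3196081    10.        ]]
```

Call:
drive_tool(
  deltas=[
    [[0.1, 0, -2, 0, 0, -0.01, 85], [0.13, 0, -4, 0, 0, -0.01, 85], [0.13, 0, -6, 0, 0, -0.01, 85], [0.13, 0, -8, 0, 0, -0.01, 85], [0.13, 0, -9.15, 0, 0, -0.01, 85], [0.13, 0, -9.15, 0, 0, -0.01, 85]],
  ],
)

```text
t: 13.08
eef_pos: [500.8, -266.8, 4.5]
orientation: [-0.002, 0.807, 0.591, -0.0]
contact_force: [0.6, 1.2, 0.7]
width: 84.9
```

```bash
python3 - <<'E'
from h import *
o,im=save('wrist','w12.png'); print(o['t'],o['eef_pos'],o['contact_force'],o['width'])
E
```

```text
13.075 [ 500.82984388 -266.77225259    4.54431838] [0.61379782 1.16174097 0.74411227] 84.88225821479544
```

View pics/w12.png

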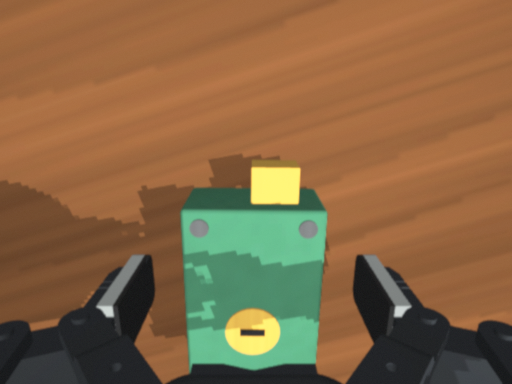

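The open fingers straddle the case evenly, so I'll close.

Call:
drive_tool(
  deltas=[
    [[0, 0, 0, 0, 0, 0, 60], [0, 0, 0, 0, 0, 0, 50], [0, 0, 0, 0, 0, 0, 45], [0, 0, 0, 0, 0, 0, 45], [0, 0, 0, 0, 0, 0, 45]],
  ],
)

```text
t: 13.75
eef_pos: [502.1, -268.6, 7.6]
orientation: [0.001, 0.807, 0.59, 0.0]
contact_force: [-1.1, 1.7, 7.4]
width: 52.7
```

Call:
drive_tool(
  deltas=[
    [[0, 0, 0.8, 0, 0, 0, 45], [0, 0, 2.2, 0, 0, 0, 45], [0, 0, 3.2, 0, 0, 0, 45], [0, 0, 3.2, 0, 0, 0, 45]],
  ],
)

```text
t: 14.25
eef_pos: [502.0, -268.7, 87.7]
orientation: [0.002, 0.807, 0.59, 0.0]
contact_force: [-0.0, 0.2, -3.2]
width: 53.1
```

```bash
python3 - <<'E'
from h import *
o,im=save('wrist','w13.png'); print(o['t'],o['eef_pos'],o['contact_force'],o['width'])
M=R.from_quat(np.roll(o['orientation'],-1)).as_matrix();print(M.round(3))
E
```

```text
14.25 [ 501.99713988 -268.73908462   87.65535403] [-0.01773521  0.24844182 -3.24734628] 53.11830635251334
[[ 0.303  0.953  0.003]
 [ 0.953 -0.303 -0.003]
 [-0.002  0.004 -1.   ]]
```

View pics/w13.png

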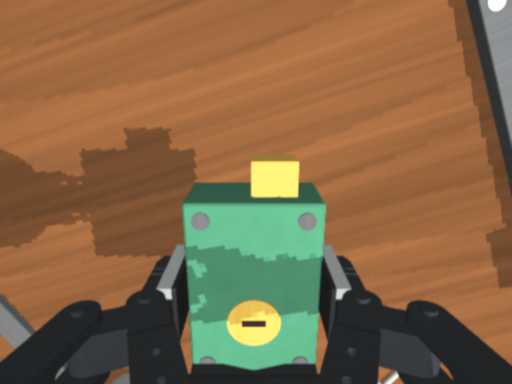

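Call:
drive_tool(
  deltas=[
    [[-0.1, 0.8, 0, 0, 0, 0.05, 45], [-0.2, 2.4, 0, 0, 0, 0.13, 45], [-0.4, 4.2, 0, 0, 0, 0.21, 45], [-0.6, 6.2, 0, 0, 0, 0.29, 45], [-0.8, 8, 0, 0, 0, 0.37, 45], [-0.9, 9.2, 0, 0, 0, 0.42, 45], [-0.9, 9.56, 0, 0, 0, 0.426, 45], [-0.9, 9.56, 0, 0, 0, 0.426, 45]],
  ],
)

```text
t: 15.3
eef_pos: [478.6, -28.9, 85.4]
orientation: [-0.0, 0.664, 0.748, -0.0]
contact_force: [0.7, -0.7, -2.9]
width: 52.7
```

Call:
drive_tool(
  deltas=[
    [[0, 0, -0.5, 0, 0, 0, 45], [0, 0, -0.8, 0, 0, 0, 45], [0, 0, -0.8, 0, 0, 0, 45], [0, 0, -0.8, 0, 0, 0, 45]],
  ],
)

```text
t: 15.8
eef_pos: [479.0, -29.6, 65.8]
orientation: [-0.0, 0.664, 0.748, -0.0]
contact_force: [-0.3, 0.6, -2.9]
width: 52.6
```

```bash
python3 - <<'E'
from h import *
o,im=save('wrist','w14.png'); print(o['t'],o['eef_pos'],o['contact_force'],o['width'])
M=R.from_quat(np.roll(o['orientation'],-1)).as_matrix();print(M.round(3),np.degrees(np.arctan2(M[1,1],M[0,1])))
o,im=save('top','t14.png'); crop('t14.png',205,145,100,110,6,'c_t14.png')
E
```

```text
15.8 [478.99890707 -29.58708316  65.78766953] [-0.25994215  0.5587222  -2.93467724] 52.58618354635575
[[-0.118  0.993 -0.   ]
 [ 0.993  0.118 -0.   ]
 [-0.    -0.    -1.   ]] 6.750210605542073
```

View pics/w14.png

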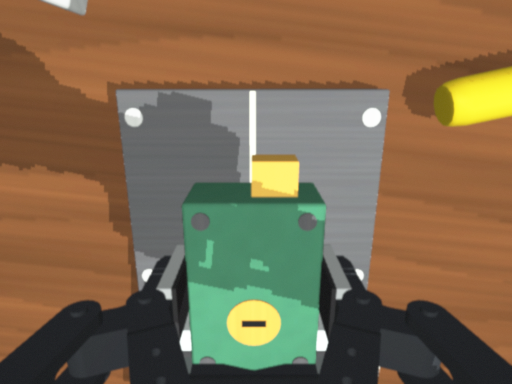

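View pics/c_t14.png

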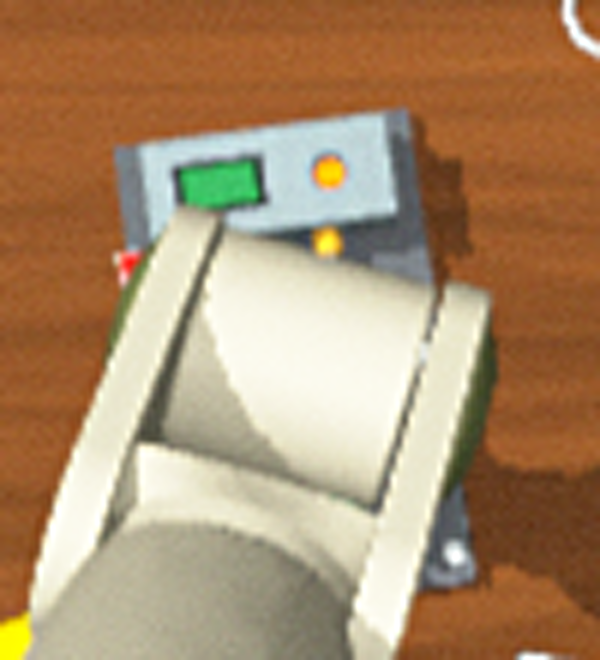

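The case hangs over the bed with the bed's near edge level in the view, so it is square. The white line is at column 252 and the case mid at about 255. I'll measure that precisely.

```bash
python3 - <<'E'
from h import *
crop('w14.png',100,80,300,150,2.6,'c_w14.png')
E
```

```text
(no output)
```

View pics/c_w14.png

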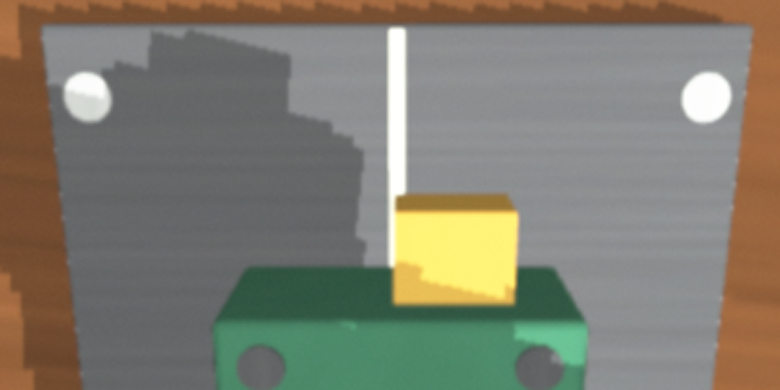

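```bash
python3 - <<'E'
from h import *
O=np.array([490.4,-28.5]);a=np.radians(6.8);e=np.array([np.cos(a),np.sin(a)]);n=np.array([-e[1],e[0]])
f=lambda pts,z: px2w('w14.png',[(100+(x+.5)/2.6-.5,80+(y+.5)/2.6-.5) for x,y in pts],z)
def J(p): d=p[:,:2]-O; return np.c_[d@e,d@n].round(1)
z=65.8-7.6
print('line',J(f([(397,30),(396,180)],12)),'corners',J(f([(42,26),(752,27)],12)))
print('case top near',J(f([(215,322),(587,322)],z+30)),'bottom near',J(f([(249,267),(553,267)],z)))
print('tcp',J(np.array([load('w14.png')[0]['eef_pos']])))
print('near bottom z+-', J(f([(249,267),(553,267)],z-3)))
E
```

```text
line [[-83.8  -0.2]
 [-52.1  -0.5]] corners [[-84.6 -74.5]
 [-84.4  74. ]]
case top near [[-46.  -25.8]
 [-46.   26.8]] bottom near [[-45.5 -25.8]
 [-45.5  26.9]]
tcp [[-11.4   0.3]]
near bottom z+- [[-44.6 -26.3]
 [-44.6  27.4]]
```

Call:
drive_tool(
  deltas=[
    [[0, -0.03, -0.6, 0, 0, 0, 45], [0, -0.03, -1.2, 0, 0, 0, 45], [0, -0.03, -1.6, 0, 0, 0, 45], [0, -0.03, -1.75, 0, 0, 0, 45], [0, -0.03, -1.8, 0, 0, 0, 45], [0, -0.03, -1.8, 0, 0, 0, 45]],
  ],
)

```text
t: 16.65
eef_pos: [479.1, -30.1, 21.1]
orientation: [0.0, 0.664, 0.748, 0.0]
contact_force: [-0.1, -0.1, -3.1]
width: 52.4
```

```bash
python3 - <<'E'
from h import *
o=env.get_obs();print(o['t'],o['eef_pos'],o['contact_force'],o['moment'])
E
```

```text
16.65 [479.10095411 -30.12558849  21.13163729] [-0.14027084 -0.13078401 -3.10113177] [-0.02763593 -0.01598309  0.00377479]
```

Call:
drive_tool(
  deltas=[
    [[0, 0, -0.04, 0, 0, 0, 45], [0, 0, -0.07, 0, 0, 0, 45], [0, 0, -0.07, 0, 0, 0, 45]],
  ],
)

```text
t: 17.02
eef_pos: [479.0, -30.1, 19.6]
orientation: [0.0, 0.664, 0.748, 0.0]
contact_force: [-1.7, 0.3, 5.2]
width: 52.9
```

Call:
drive_tool(
  deltas=[
    [[0.2, 0.024, 0.015, 0, 0, 0, 45], [0.4, 0.048, 0.015, 0, 0, 0, 45], [0.55, 0.066, 0.015, 0, 0, 0, 45], [0.7, 0.083, 0.015, 0, 0, 0, 45], [0.8, 0.095, 0.015, 0, 0, 0, 45], [0.8, 0.095, 0.015, 0, 0, 0, 45]],
  ],
)

```text
t: 17.77
eef_pos: [497.6, -27.7, 19.6]
orientation: [-0.001, 0.664, 0.748, -0.001]
contact_force: [-10.9, -2.9, 10.1]
width: 52.6
```

```bash
python3 - <<'E'
from h import *
o,im=save('scene','s15.png'); print(o['t'],o['eef_pos'],o['contact_force'],o['moment'])
crop('s15.png',205,160,110,70,7,'c_s15.png')
o,im=save('top','t15.png'); crop('t15.png',205,145,100,110,6,'c_t15.png')
print(np.degrees(np.arctan2(*R.from_quat(np.roll(o['orientation'],-1)).as_matrix()[[1,0],[1,1]])))
E
```

```text
17.775 [497.58394695 -27.72446731  19.62680803] [-10.92784461  -2.94945029  10.11342924] [-0.57920013  1.40810264 -0.1249229 ]
6.799727155516915
```

View pics/c_s15.png

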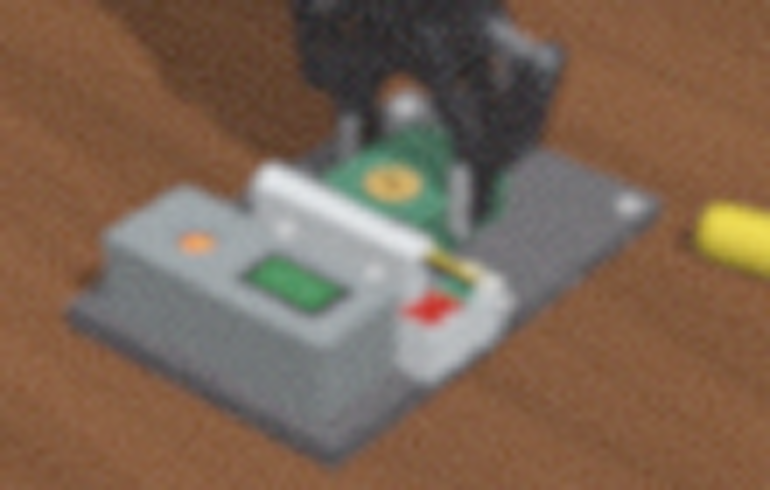

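View pics/c_t15.png

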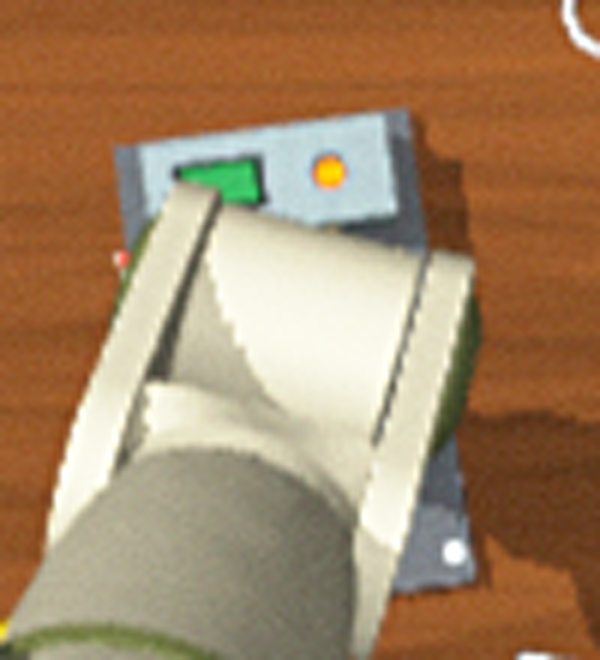

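Call:
drive_tool(
  deltas=[
    [[0.1, 0.012, 0, 0, 0, 0, 45], [0.18, 0.021, 0, 0, 0, 0, 45], [0.24, 0.028, 0, 0, 0, 0, 45], [0.24, 0.028, 0, 0, 0, 0, 45]],
  ],
)

```text
t: 18.38
eef_pos: [502.5, -27.1, 19.6]
orientation: [-0.002, 0.664, 0.748, -0.002]
contact_force: [-15.9, -4.8, 14.5]
width: 52.9
```

```bash
python3 - <<'E'
from h import *
o,im=save('scene','s16.png'); print(o['t'],o['eef_pos'],o['contact_force'],o['moment'],o['width'])
o2,_=save('wrist','w16.png')
crop('s16.png',245,180,50,40,15,'c_s16.png')
M=R.from_quat(np.roll(o['orientation'],-1)).as_matrix();print(M.round(3),np.degrees(np.arctan2(M[1,1],M[0,1])))
O=np.array([490.4,-28.5]);a=np.radians(6.8);e=np.array([np.cos(a),np.sin(a)]);n=np.array([-e[1],e[0]])
for tr in (0,8,14,20):  # pointer / scale marks predicted in scene crop
    for y in (58,78):
        p=O+e*(45+tr-0)+n*y; print(tr,y,((w2px('s16.png',[[*p,38]])[0]-[245,180])*15).round())
E
```

```text
18.375 [502.47475047 -27.11332902  19.60659056] [-15.93360504  -4.82266718  14.4600905 ] [-0.97448776  2.20530646 -0.14134411] 52.88524231609131
[[-0.119  0.993 -0.006]
 [ 0.993  0.119 -0.   ]
 [ 0.001 -0.006 -1.   ]] 6.806039984342469
0 58 [396. 250.]
0 78 [477. 288.]
8 58 [372. 268.]
8 78 [453. 306.]
14 58 [354. 281.]
14 78 [435. 320.]
20 58 [335. 294.]
20 78 [417. 334.]
```

View pics/c_s16.png

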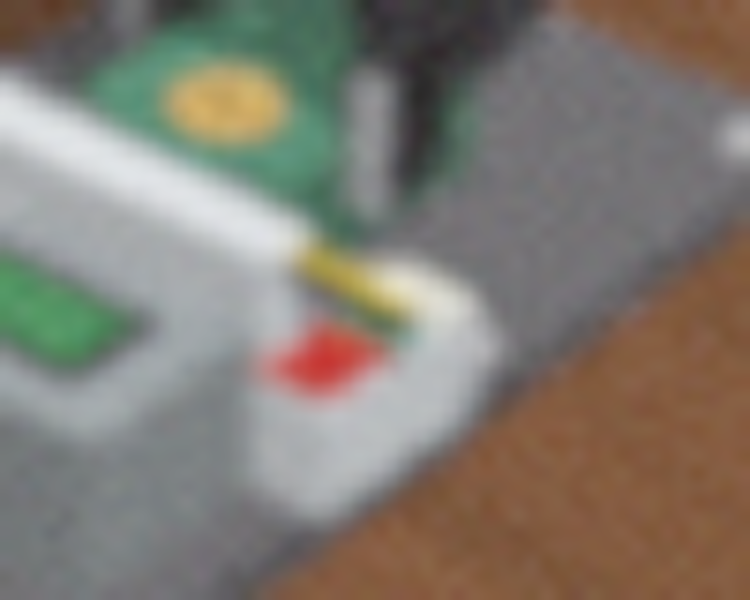

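View pics/w16.png

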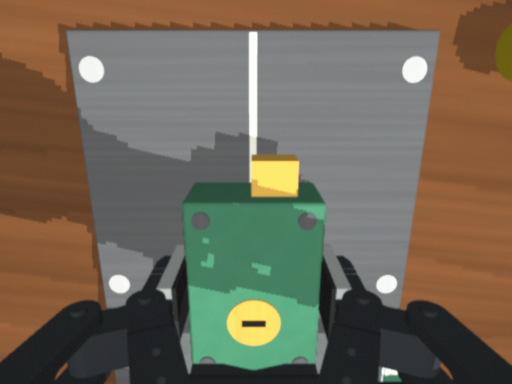

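Call:
drive_tool(
  deltas=[
    [[0.02, 0.002, 0.02, 0, 0, 0, 45], [0.03, 0.003, 0.025, 0, 0, 0, 45], [0.03, 0.003, 0.025, 0, 0, 0, 45], [0.03, 0.003, 0.025, 0, 0, 0, 45]],
  ],
)

```text
t: 18.98
eef_pos: [503.4, -27.0, 19.7]
orientation: [-0.002, 0.664, 0.748, -0.002]
contact_force: [-12.9, -4.4, 6.7]
width: 53.0
```

```bash
python3 - <<'E'
from h import *
o,im=save('wrist','w17.png'); print(o['t'],o['eef_pos'],o['contact_force'],o['width'])
crop('w17.png',50,20,400,200,2,'c_w17.png')
crop('w17.png',360,350,60,34,10,'c_w17b.png')
o,im=save('scene','s17.png');crop('s17.png',245,180,50,40,15,'c_s17.png'); print(o['eef_pos'],o['contact_force'])
E
```

```text
18.975 [503.41197754 -26.98624821  19.70850046] [-12.89950875  -4.4089847    6.73734913] 53.02998796128029
[503.43402876 -27.00591214  19.69290007] [-12.10493435  -4.34766489   5.1942305 ]
```

View pics/c_w17.png

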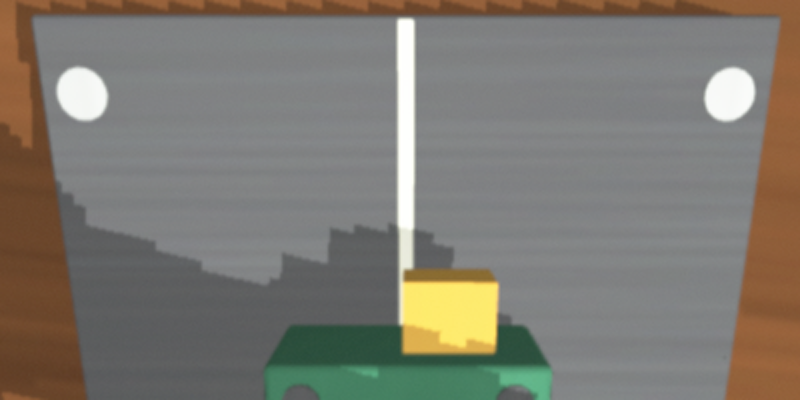

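View pics/c_w17b.png

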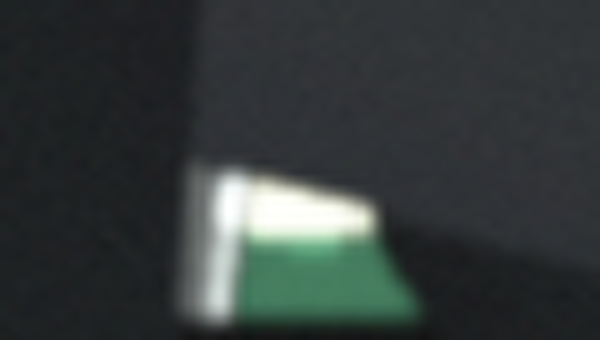

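View pics/c_s17.png

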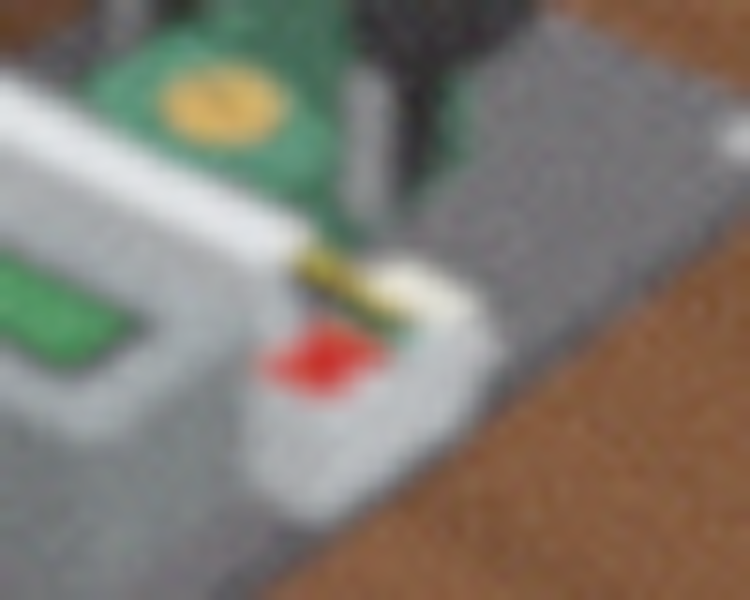

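```bash
python3 - <<'E'
from h import *
O=np.array([490.4,-28.5]);a=np.radians(6.8);e=np.array([np.cos(a),np.sin(a)]);n=np.array([-e[1],e[0]])
def J(p): d=p[:,:2]-O; return np.c_[d@e,d@n].round(1)
print('scale start,green start,img bottom',J(px2w('w17.png',[(385,367.5),(385,373.7),(387,382)],38)))
f=lambda pts,z: px2w('w17.png',[(50+(x+.5)/2-.5,20+(y+.5)/2-.5) for x,y in pts],z)
print('bed',J(f([(33,16),(780,17)],12)),'line',J(f([(405,20),(403,260)],12)))
print('case near',J(f([(265,366),(551,366)],42)),J(f([(290,325),(525,325)],12)))
print('w4 pointer/green', J(px2w('w4.png',[(130+760/3,60+52/3),(130+760/3,60+63/3)],41)),J(px2w('w4.png',[(130+728/3,60+99/3),(130+728/3,60+141/3)],38)))
o,im=save('wrist','w18.png');print(o['t'],o['eef_pos'],o['contact_force'])
E
```

```text
scale start,green start,img bottom [[57.8 58.9]
 [61.2 59.3]
 [66.  60.8]]
bed [[-84.5 -74.3]
 [-84.5  73.9]] line [[-83.9  -0.5]
 [-35.7  -1. ]]
case near [[-21.5 -26.2]
 [-21.5  26.4]] [[-20.9 -26.5]
 [-21.   26.6]]
w4 pointer/green [[51.2 74.9]
 [53.8 74.9]] [[61.6 68. ]
 [72.  67.9]]
19.075 [503.40004888 -26.99106113  19.68819761] [-13.55364898  -3.59590264   5.41075456]
```

Call:
drive_tool(
  deltas=[
    [[0, 0, 0, 0, 0, 0, 45], [0, 0, 0, 0, 0, 0, 45], [0, 0, 0, 0, 0, 0, 45], [0, 0, 0, 0, 0, 0, 45], [0, 0, 0, 0, 0, 0, 45], [0, 0, 0, 0, 0, 0, 45]],
  ],
)

```text
t: 19.88
eef_pos: [503.4, -27.0, 19.7]
orientation: [-0.002, 0.664, 0.748, -0.002]
contact_force: [-12.6, -4.4, 5.9]
width: 52.7
```

```bash
python3 - <<'E'
from h import *
o,im=save('scene','s19.png');print(o['t'],o['eef_pos'],o['contact_force'],o['width'])
E
```

```text
19.875 [503.40058177 -26.98249182  19.67968222] [-12.57929715  -4.43864761   5.87708843] 52.6638993651886
```

View pics/s19.png

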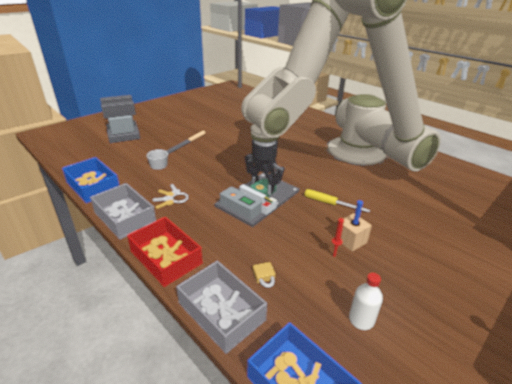

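The push is steady and everything else is where it was: blue stylus upright at (358,212), red one still standing. Handing in.

```bash
python3 -c "
from bench import env
print(env.job_done()); o=env.get_obs(); print(o['t'],o['eef_pos'],o['contact_force'])"
```

```text
the job is handed in; nothing more can be done
None
the job is handed in; nothing more can be done
```

The job is done and handed in at about 20 s, with the arm still holding the case against the fence.

- **Stylus and button:** I took the blue stylus from its stand and pressed the orange button to its stop, at about 17 N, with nothing touching the fence. The stylus is back upright in the stand with its collar seated.
- **Lock case:** It lies flat on the bed and square to the fence to within about 0.1°. It sits about 0.7 mm off the white line.
- **Push:** The wrist view puts fence travel at about 13.5 mm, or roughly 8 N, near the middle of the green band. Position and force stayed steady for the last second.

**Less certain:**
- The wrist force reads about 13 N along the push, more than the spring alone would give. I put the difference down to the case rubbing on the bed.
- The pointer was out of frame in the wrist view, and the scene view shows it only coarsely, over the green. The travel figure therefore rests mainly on the measured position of the case.

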